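# Unclip the fume extractor's cover and take out the spent filter

## Task

Take the spent filter out of the fume extractor's white housing: squeeze the two orange tabs of its cover together to unclip it, lift the cover off, and set it down on the aluminium stand, flat, tabs up, centred and squarely across the two rails. Then lift the white filter out by its blue rib, set it down flat, rib up, in the red tray, and let go. Do not shove or tip the jars and the reel of wire standing around.

Things in the scene. Friction and masses are not known exactly. Their poses are not given: they have to be found in the camera images.
- housing_rim (a point): White filter housing, fixed, 130 x 84 x 60 mm (x, y, z), open on top, walls 6 mm. This point is the centre of its upper rim, 60 mm above the bench; z up, x along its long side; a 10 mm long hose stub of 34 mm diameter sticks out of its +x end. Inside, floor 5 mm above the bench; a 40 mm long latch ledge on each long wall (y = +-30 to 36 mm, z 3 to 8 mm below the rim) leaves 60 mm free between them.
- cover: Grey clip-on cover with grille slots, 120 g: plate 126 x 80 x 4 mm, loose, lying on the housing's rim with its long side (x) along the housing's. Origin: centre of the plate's underside, z up. Four feet at its corners reach 6 mm below the plate (x = +-51.5 to 57.5 mm, y = +-26.5 to 34.5 mm); the barbed tab legs reach 14 mm below it (x within +-12 mm).
- cover_grip (a point): The point midway between the cover's two orange tabs, 26 mm above the plate's underside (22 mm above its upper face); axes as the cover's. The tabs are upright plates 24 mm wide (x) and 4 mm thick that stand 34 mm above the plate's upper face; their outer faces are 56 mm apart (y = +-28 mm) at rest and 42 mm apart when squeezed fully in. Squeezed between fingers that close along y, they also serve as the handle: keep squeezing while lifting straight up.
- tab_left (a joint): Inward travel of the tab on the cover's +y side: 0 at rest (its barb hooked under the housing's ledge), 0.007 m fully squeezed; springs back. Both barbs clear the ledges from 0.004 m on. Takes 2.4 N to start and 8 N fully in.
- tab_right (a joint): The same for the tab on the -y side.
- cartridge: Spent filter cartridge, 120 g, loose on the floor of the housing under the cover: white frame with brown pleats, 90 x 50 x 20 mm, with an upright blue pull rib on top. Origin: centre of its underside; z up, x along its long side. Roughly central in the housing, nearly parallel to it.
- cartridge_rib (a point): The rib of the cartridge, 40 mm above the cartridge's underside; axes as the cartridge's. The rib is 10 mm thick (x), 24 mm long (y) and runs from 18 to 52 mm above the underside (the frame's top is at 20 mm); pinch it along x.
- stand_top (a point): Aluminium stand, fixed: base 110 x 90 x 6 mm with two rubber-topped rails along y at x = +-34 to 42 mm. This point: centre of the stand at the height of the rail tops, 34 mm above the bench; z up. The cover goes here with its x along the stand's x (either way round), its plate on both rails and its feet hanging outside them.
- tray_in (a point): Red open tray, fixed, 140 x 100 x 30 mm, walls 4 mm. This point: centre of its inner floor, 4 mm above the bench; z up, x along its long side.
- reel_mid (a point): Bystander: reel of solder wire with black flanges, 56 mm across, 34 mm tall, loose, standing upright on the 3 mm thick teal mat; this point is its centre, half-way up. To be left alone.
- jar_a_mid (a point): Bystander: white jar with an orange cap, 42 mm across, 52 mm tall, loose, standing upright on the 3 mm thick teal mat; this point is its centre, half-way up. To be left alone.
- jar_b_mid (a point): Bystander: small white jar with a red cap, 37 mm across, 46 mm tall, loose, standing upright on the 3 mm thick teal mat; this point is its centre, half-way up. To be left alone.
- jar_c_mid (a point): Bystander: small white jar with a red cap, twin of the other, 37 mm across, 46 mm tall, loose, standing upright on the 3 mm thick teal mat; this point is its centre, half-way up. To be left alone.

How it is judged:
On the way, in this order (a step that is already met when the one before it is completed fails the run):
1. both tabs are squeezed in (more than 4 mm each) while the cover still sits on the housing (value of joint each of tab_left, tab_right above 0.004 m and distance between cover_grip and housing_rim below 0.031 m), for 0.06 s.
2. the cover lies flat and square on the stand's rails, let go, with the filter still in the housing (x of cover_grip in the frame of stand_top between -0.009 and 0.009 m and y of cover_grip in the frame of stand_top between -0.015 and 0.015 m and z of cover_grip in the frame of stand_top between 0.022 and 0.03 m and angle between cover_grip's own z axis and vertical below 0.08 rad and angle between the x axis of cover_grip and the x axis of stand_top, either way round below 0.2 rad and value of joint each of tab_left, tab_right below 0.001 m and linear speed of cover below 0.02 m/s and horizontal distance between cartridge_rib and housing_rim below 0.03 m), for 0.1 s.
At the end, for the whole second after the job is handed in: The cover lies tabs up on both rails of the stand, centred within 9 mm across the rails (x) and 15 mm along them (y), level within 0.08 rad and square within 0.2 rad; the filter stands flat on the tray's floor, rib up, its middle within 30 mm of the tray's in x and y; both at rest (x of cover_grip in the frame of stand_top between -0.009 and 0.009 m and y of cover_grip in the frame of stand_top between -0.015 and 0.015 m and z of cover_grip in the frame of stand_top between 0.022 and 0.03 m and angle between cover_grip's own z axis and vertical below 0.08 rad and angle between the x axis of cover_grip and the x axis of stand_top, either way round below 0.2 rad and x of cartridge_rib in the frame of tray_in between -0.03 and 0.03 m and y of cartridge_rib in the frame of tray_in between -0.03 and 0.03 m and z of cartridge_rib in the frame of tray_in between 0.035 and 0.045 m and angle between cartridge_rib's own z axis and vertical below 0.1 rad and linear speed of each of cover, cartridge below 0.02 m/s); the robot touches nothing.
It fails at once if the reel of solder wire with black flanges is moved more than 25 mm or tipped (distance of reel_mid from where it was at the start of the episode above 0.025 m or angle between reel_mid's own z axis and vertical above 0.3 rad).
It fails at once if the white jar with an orange cap is moved more than 25 mm or tipped (distance of jar_a_mid from where it was at the start of the episode above 0.025 m or angle between jar_a_mid's own z axis and vertical above 0.3 rad).
It fails at once if the small white jar with a red cap is moved more than 25 mm or tipped (distance of jar_b_mid from where it was at the start of the episode above 0.025 m or angle between jar_b_mid's own z axis and vertical above 0.3 rad).
It fails at once if the small white jar with a red cap, twin of the other is moved more than 25 mm or tipped (distance of jar_c_mid from where it was at the start of the episode above 0.025 m or angle between jar_c_mid's own z axis and vertical above 0.3 rad).
It also fails if it takes over 64 s, if anything falls off the work surface, if the arm or the gripper's body presses on something with over 40 N, if the wrist force passes 120 N, or if a joint passes its speed limit or range.

## Robot

A 7-joint arm with a two-finger parallel gripper is mounted at the origin on a cart in front of the work surface, level with it; the furniture and walls round the work are solid. World frame = base frame: x ahead of the robot, y to its left, z up, the work surface at z = 0. Lengths are in m, angles in rad, forces in N, time in s.
With the tool pointing down it reaches from about 0.425 to 0.925 m from the base axis. Payload 6.8 kg.
Tool frame: the origin (TCP) lies midway between the tips of the shut fingers; the grasp point (between the pads) lies 19 mm behind it; z points along the fingers, y is the line along which they close (so a half turn about z gives the same grasp; the last joint's range is limited). The gripper opens to 85 mm and grips with 20 to 120 N. Pads are 22 mm wide; open, the fingers measure 114 mm over their backs; the gripper's body (76 mm by 85 mm) begins 54 mm behind the grasp point. The pads swing forward as they close: fully open they stand 13 mm farther back than shut.
Start: joints at [-1.449, 0.477, 0.022, 1.555, -0.011, 1.109, -0.083], TCP at [0.154, 0.657, 0.203] pointing down, gripper open.
Joint ranges: [-2.96, 2.96], [-0.34, 2.1], [-1.41, 1.46], [0.24, 2.44], [-1.37, 4.51], [0.17, 1.92], [-2.96, 2.96]. Speed limits (rad/s): [2.39, 2.39, 3.14, 3.14, 3.14, 3.14, 3.14].

## Interface

Orientations are given as a unit quaternion [w, x, y, z].
In Python, from cell import * gives the robot as it stands.
- The arm moves only by the tool drive_tool, never from a script. Its argument "deltas" is a list of rows, each an object with "delta_pos": the shift along the tool's x, y, z in mm, a list of three; "yaw": the turn about the tool's z in rad; "fingers": the finger opening in mm, from 0 to 85.4. In form: [{"delta_pos": [tx, ty, tz], "yaw": yaw, "fingers": fingers}, ...]. A call has 1 to 10 rows; each row is the pose to reach, as a shift and turn from the pose commanded when the call began, along the tool's axes at that moment; what a row does not reach only later rows make up. A row lasts 1/8 s, in which the tool goes at most 62.5 mm and 10.7 degrees, less where a joint would pass 70% of its speed; a pose out of reach is approached as far as the arm can. A call with a gripper value outside its range is refused whole. The fingers move at their own pace and stop on an object; "grip_force" is the grip in N (left out, the last holds). Time passes only in rows, so rows that repeat a pose let the fingers close. It gives the time, the measured TCP pose, the force, the opening and the grip force at its end, in the units of the state.
- state(): the state, without advancing time (a new reading comes with each control period).
- snapshot(name): name is "scene" or "top" or "wrist"; returns a dict with "pixels" (420x560x3 uint8, red, green, blue), "vertical_fov" (degrees; the focal length in pixels is half the picture's height over the tangent of half this angle, whatever the lens; pixels are square), "cx", "cy" (the principal point, pixels), "eye" and "rotation" of the camera in the world. Camera axes: x right, y down, z forward; pixel columns grow to the right and rows downward; lengths in m; the calibration is good to about 2 mm. A picture is of the moment at which its call begins. There is no depth.
- close_job(): hands the job in; it is judged then, once.
The state is a dict: "clock": time; "qpos": joint angles; "dq": joint speeds; "tau": joint torques, N m; "tcp_pos": TCP position; "tool_rot": TCP orientation; "contact_force": force on the tool from outside, world axes, zero at the start; "moment": the same for the moment, N m; "width": opening from 0.0 (shut) to 1.0 (fully open); "finger_force": force on a finger pad.
Only numpy, scipy, OpenCV 4.12 (cv2) and the standard library are available. Lean on these libraries where they do the work, as an engineer would, in place of code of your own. Each camera call takes 0.05 s, during which the arm holds its last target. There are 200 camera calls.

## Working session

There is one attempt and no reset: what is moved stays moved. The work goes in short steps, Python scripts to look and compute and a tool call to move; the robot and the scene stay as the last step left them, time stands still between calls to the robot, and variables do not carry over. Pictures are saved under pics/ and viewed, at most 10 in all, crops included, and the job is handed in when it is done.

Besides the shell and the picture viewer there is one more tool, called by a JSON object that holds its "fn" and its "kwargs". drive_tool: Moves the arm, as the interface text tells. Its arguments: {"type":"object","properties":{"deltas":{"type":"array"},"grip_force":{"type":"number"}},"required":["deltas"]}

```bash
mkdir -p pics
python3 - <<'E'
from cell import *
import cv2, pickle
print(state())
for n in ("scene","top"):
    s=snapshot(n); pickle.dump(s,open(n+".pkl","wb"))
    cv2.imwrite(f"pics/{n}0.png",s["pixels"][:,:,::-1])
    print(n,{k:v for k,v in s.items() if k!="pixels"})
E
```

```text
{'clock': 0.0, 'qpos': array([-1.44909819,  0.47785627,  0.02229621,  1.55649173, -0.01151109,
        1.10931367, -0.08313099]), 'dq': array([ 0.00031177,  0.00026479,  0.00157448,  0.00102459, -0.00171187,
       -0.0002434 ,  0.00071785]), 'tau': array([-9.10421750e-04, -5.96436310e+01,  1.60744373e+00, -2.81192440e+01,
        1.23478522e-02,  9.36484372e-03,  4.24080474e-05]), 'tcp_pos': array([0.1535886 , 0.65659684, 0.20177028]), 'tool_rot': array([-5.28566529e-05,  1.14634490e-01,  9.93407263e-01, -9.69431235e-04]), 'contact_force': array([-0.11369528, -0.46884697, -1.17007824]), 'moment': array([0.0328141 , 0.02359443, 0.00661425]), 'finger_force': 0.0, 'width': 0.998807944963792}
scene {'vertical_fov': 45.45212365503603, 'cx': 280.01079052345585, 'cy': 212.25744511997527, 'eye': array([ 0.43514046, -1.07989032,  0.62859479]), 'rotation': array([-0.52052572,  0.85360685, -0.01483807,  0.01371699])}
top {'vertical_fov': 57.086540569139316, 'cx': 282.6770784955367, 'cy': 204.4652604367798, 'eye': array([0.44235441, 0.00761215, 0.93005217]), 'rotation': array([ 0.01569218, -0.70367181,  0.71030837, -0.00785917])}
```

View pics/top0.png

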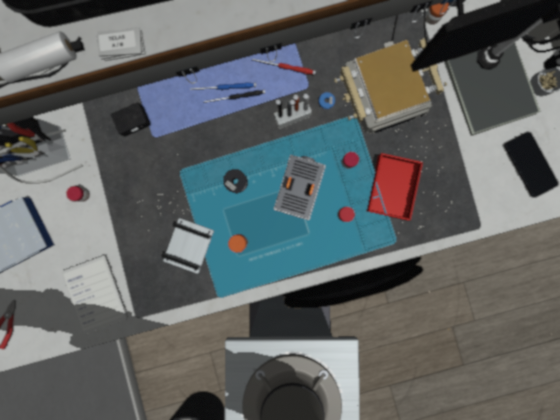

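View pics/scene0.png

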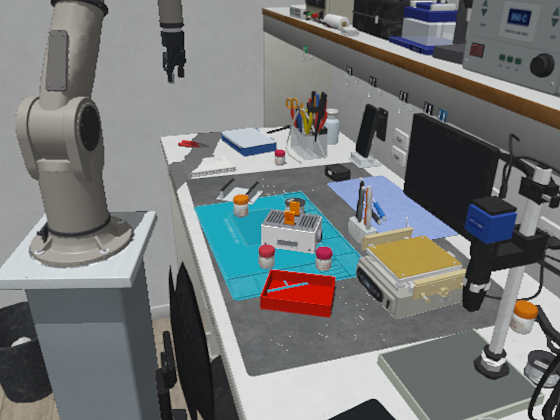

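The top view shows the housing and cover at about (300,187), tabs at (289,183) and (309,189). The stand is at (188,245), the tray at (396,187), the reel at (235,181), jar A at (237,243), and the red jars at (351,160) and (347,214). I'll zoom in on it next.

```bash
cat > h.py <<'E'
import numpy as np, cv2, pickle
from scipy.spatial.transform import Rotation as R
def rot(q): return R.from_quat([q[1],q[2],q[3],q[0]])
def K(s):
    f=s["pixels"].shape[0]/2/np.tan(np.radians(s["vertical_fov"])/2); return f,s["cx"],s["cy"]
def pix2w(s,uv,z):
    f,cx,cy=K(s); uv=np.atleast_2d(uv).astype(float)
    d=rot(s["rotation"]).apply(np.c_[(uv[:,0]-cx)/f,(uv[:,1]-cy)/f,np.ones(len(uv))])
    e=np.array(s["eye"]); return e+d*((z-e[2])/d[:,2])[:,None]
def w2pix(s,P):
    f,cx,cy=K(s); c=rot(s["rotation"]).inv().apply(np.atleast_2d(P)-np.array(s["eye"]))
    return np.c_[cx+f*c[:,0]/c[:,2],cy+f*c[:,1]/c[:,2]]
def hsv(s): return cv2.cvtColor(s["pixels"],cv2.COLOR_RGB2HSV)
E
python3 - <<'E'
from h import *
s=pickle.load(open("top.pkl","rb"))
c=s["pixels"][125:285,155:435,::-1]
cv2.imwrite("pics/crop0.png",cv2.resize(c,None,fx=2.85,fy=2.85,interpolation=cv2.INTER_CUBIC))
for n,uv,z in [("cov",(300,187),.064),("stand",(188,245),.034),("tray",(396,187),.03),("reel",(235,181),.037),("jarA",(237,243),.055),("jb",(351,160),.049),("jc",(347,214),.049)]:
    print(n,pix2w(s,uv,z).round(3))
E
```

```text
cov [[ 0.51  -0.022  0.064]]
stand [[0.38  0.238 0.034]]
tray [[ 0.511 -0.247  0.03 ]]
reel [[0.528 0.128 0.037]]
jarA [[0.385 0.121 0.055]]
jb [[ 0.572 -0.14   0.049]]
jc [[ 0.449 -0.129  0.049]]
```

View pics/crop0.png

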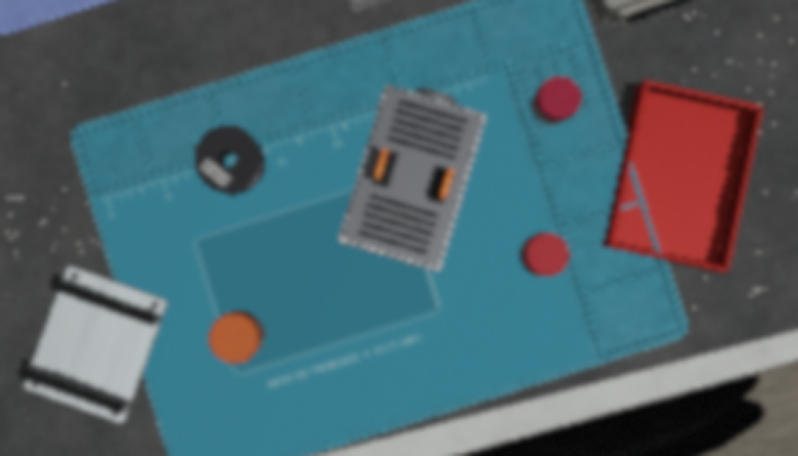

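The crop shows the cover corners at (388,88), (487,112), (440,269) and (340,240), with the hose stub at the top. Stand rails run from (57,280) to (157,316) and (27,372) to (123,408). The tray rim corners are (643,82), (762,105), (728,270) and (607,243).

```bash
cat > poses.py <<'E'
from h import *
s=pickle.load(open("top.pkl","rb"))
def W(p,z): return pix2w(s,np.array(p)/2.85+[155,125],z)[:,:2]
c=W([(388,88),(487,112),(440,269),(340,240)],.064)
t=W([(643,82),(762,105),(728,270),(607,243)],.03)
r=W([(57,280),(157,316),(123,408),(27,372)],.034)
def ang(v): return np.arctan2(v[1],v[0])
if __name__=="__main__":
    print("cover",c.mean(0),"yaw",ang((c[0]+c[1]-c[2]-c[3])),np.linalg.norm(c[0]-c[3]),np.linalg.norm(c[0]-c[1]))
    print("tray",t.mean(0),"yaw",ang((t[0]+t[1]-t[2]-t[3])),np.linalg.norm(t[0]-t[3]),np.linalg.norm(t[0]-t[1]))
    print("stand",r.mean(0),"yaw x",ang((r[0]+r[1]-r[2]-r[3])),np.linalg.norm(r[0]-r[3]),np.linalg.norm(r[0]-r[1]))
    hh=hsv(s); 
    for n,lo,hi,z in [("orange",(5,150,120),(20,255,255),.05)]:
        m=cv2.inRange(hh,lo,hi); N,_,st,ce=cv2.connectedComponentsWithStats(m)
        for i in range(1,N):
            if st[i,4]>15: print(n,ce[i],st[i,4],pix2w(s,ce[i],.098)[0,:2])
    from cell import state
    a=state(); Rm=rot(a["tool_rot"]).as_matrix(); print(Rm.round(3))
E
python3 poses.py
```

```text
cover [ 0.50984585 -0.02260343] yaw -0.308255595786746 0.12602116827435844 0.08043299519096238
tray [ 0.51212481 -0.24531662] yaw -0.22892750458996744 0.13543664311230386 0.09879405968050045
stand [0.37870638 0.24050141] yaw x -0.33824568149880974 0.07851527679875607 0.0870407605051781
orange [436.734375   8.09375 ] 64 [ 0.89592532 -0.32365493]
orange [444.69565217   7.47826087] 23 [ 0.89702631 -0.34098741]
orange [288.26923077 182.19230769] 26 [0.51814762 0.00417959]
orange [237.06341463 242.88292683] 205 [0.3883378  0.11563631]
[[-0.974  0.228 -0.   ]
 [ 0.228  0.974 -0.002]
 [-0.    -0.002 -1.   ]]
```

{"fn": "drive_tool", "kwargs": {"deltas": [{"delta_pos":[-40,-45,-10],"yaw":0,"fingers":85},{"delta_pos":[-80,-90,-20],"yaw":0,"fingers":85},{"delta_pos":[-120,-135,-30],"yaw":0,"fingers":85},{"delta_pos":[-160,-180,-30],"yaw":0,"fingers":85},{"delta_pos":[-200,-225,-30],"yaw":0,"fingers":85},{"delta_pos":[-240,-270,-30],"yaw":0,"fingers":85},{"delta_pos":[-280,-315,-30],"yaw":0,"fingers":85},{"delta_pos":[-314,-354,-30],"yaw":0,"fingers":85},{"delta_pos":[-314,-354,-30],"yaw":0,"fingers":85},{"delta_pos":[-314,-354,-30],"yaw":0,"fingers":85}], "grip_force": 30}}

```text
clock: 1.35
tcp_pos: [0.3785, 0.2415, 0.2327]
tool_rot: [-0.0, 0.115, 0.993, 0.0]
contact_force: [-0.9, 0.6, -0.4]
width: 0.999
finger_force: 0.0
```

Run:
```python
from cell import *
import cv2, pickle
s=snapshot("wrist"); pickle.dump(s,open("w1.pkl","wb"))
cv2.imwrite("pics/w1.png",s["pixels"][:,:,::-1])
print({k:v for k,v in s.items() if k!="pixels"}); a=state(); print(a["clock"],a["tcp_pos"],a["tool_rot"],a["contact_force"])
```

```text
{'vertical_fov': 65.33901747475844, 'cx': 283.7821701630656, 'cy': 211.84752619237412, 'eye': array([0.30234878, 0.25917829, 0.4040217 ]), 'rotation': array([0.12112553, 0.7743866 , 0.61353479, 0.09606799])}
1.4 [0.37822836 0.24208285 0.23268641] [-1.79204911e-04  1.13848230e-01  9.93498136e-01  5.15471811e-05] [-0.8838328   0.24982871  0.14842201]
```

View pics/w1.png

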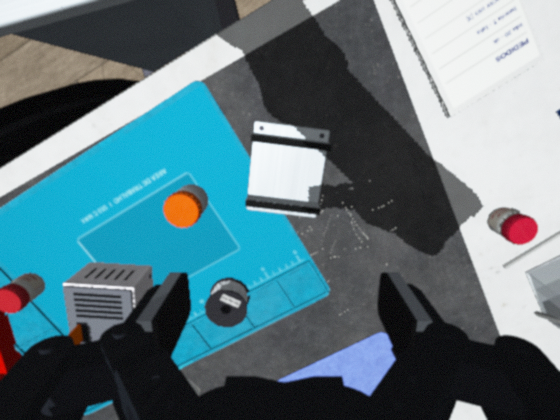

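The wrist view shows the stand: rails run (253,133) to (329,145) and (246,203) to (319,213). The reel is at (229,300).

Run:
```python
from h import *
s=pickle.load(open("w1.pkl","rb"))
r=pix2w(s,[(246,203),(319,213),(329,143),(253,133)],.034)[:,:2]
print(r, r.mean(0), np.arctan2(*(r[0]+r[1]-r[2]-r[3])[::-1]),np.linalg.norm(r[0]-r[3]),np.linalg.norm(r[0]-r[1]))
def box(c,yaw):
    R2=np.array([[np.cos(yaw),-np.sin(yaw)],[np.sin(yaw),np.cos(yaw)]])
    P=np.array([(34,-45),(42,-45),(42,45),(34,45),(-34,-45),(-42,-45),(-42,45),(-34,45)])/1e3
    Q=P@R2.T+c; return np.c_[Q,np.full(8,.034)]
for name,col,c,y in (("a",0,(.3787,.2405),-.338),("b",1,r.mean(0),-.3)):
    im=s["pixels"][100:240,200:370,::-1].copy(); im=cv2.resize(im,None,fx=4,fy=4,interpolation=cv2.INTER_CUBIC)
    q=((w2pix(s,box(c,y))-[200,100])*4).astype(int)
    for a in(q[:4],q[4:]): cv2.polylines(im,[a],True,(0,0,255))
    cv2.imwrite(f"pics/st_{name}.png",im)
# rail (dark) regions
g=cv2.cvtColor(s["pixels"],cv2.COLOR_RGB2GRAY); print(g[120:225:2,285])
```

```text
[[0.3971168  0.19132007]
 [0.42889367 0.2724866 ]
 [0.35117651 0.2994021 ]
 [0.32137591 0.21993931]] [0.37464072 0.24578702] -0.3472266656672408 0.08096755147873382 0.0871652155429577
[ 34  46 129 241 248 247 247 247 202  64  32  33  82 229 245 244 245 244
 244 244 244 243 243 243 243 243 242 242 243 242 242 242 241 241 242 240
 240 239 241 201  98  92  68  32  31 124 232 161 122 133 134 135 135]
```

View pics/st_a.png

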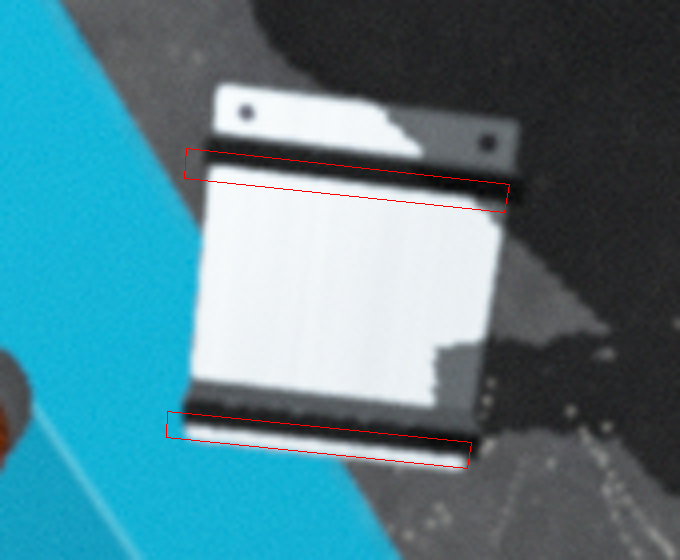

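The overlay puts the rails about 4 mm right and 3 mm up of the top-camera estimate, so the stand is near (0.376,0.244) with yaw about -0.345. I'll move over the cover and view it in the same relative pose.

{"fn": "drive_tool", "kwargs": {"deltas": [{"delta_pos":[-38,-46,-10],"yaw":0.02,"fingers":85},{"delta_pos":[-76,-92,-20],"yaw":0.04,"fingers":85},{"delta_pos":[-114,-138,-30],"yaw":0.06,"fingers":85},{"delta_pos":[-152,-184,-30],"yaw":0.078,"fingers":85},{"delta_pos":[-189,-228,-30],"yaw":0.078,"fingers":85},{"delta_pos":[-189,-228,-30],"yaw":0.078,"fingers":85},{"delta_pos":[-189,-228,-30],"yaw":0.078,"fingers":85}]}}

```text
clock: 2.28
tcp_pos: [0.5109, -0.0222, 0.2623]
tool_rot: [-0.001, 0.152, 0.988, 0.0]
contact_force: [0.7, 0.8, -0.2]
width: 0.998
finger_force: 0.0
```

Run:
```python
from cell import *
from h import *
s=snapshot("wrist"); pickle.dump(s,open("w2.pkl","wb"))
a=state(); print(a["clock"],a["tcp_pos"],a["tool_rot"],s["eye"])
im=s["pixels"][:,:,::-1].copy()
def pose(c,yaw,P):
    P=np.array(P)/1e3; R2=np.array([[np.cos(yaw),-np.sin(yaw)],[np.sin(yaw),np.cos(yaw)]])
    return np.c_[P[:,:2]@R2.T+c,P[:,2]]
im=cv2.resize(im[60:320,140:420],None,fx=2.3,fy=2.3,interpolation=cv2.INTER_CUBIC)
for P in ([(63,40,64),(63,-40,64),(-63,-40,64),(-63,40,64)],[(12,28,98),(12,24,98),(-12,24,98),(-12,28,98)],[(12,-28,98),(12,-24,98),(-12,-24,98),(-12,-28,98)]):
    q=((w2pix(s,pose((.510,-.0226),-.308,P))-[140,60])*2.3).astype(int); cv2.polylines(im,[q],True,(0,0,255))
cv2.imwrite("pics/w2.png",im)
```

```text
2.325 [ 0.51070582 -0.0216653   0.26239859] [-4.98089965e-04  1.51567471e-01  9.88446773e-01  1.74064106e-04] [0.43642284 0.00125509 0.43370749]
```

View pics/w2.png

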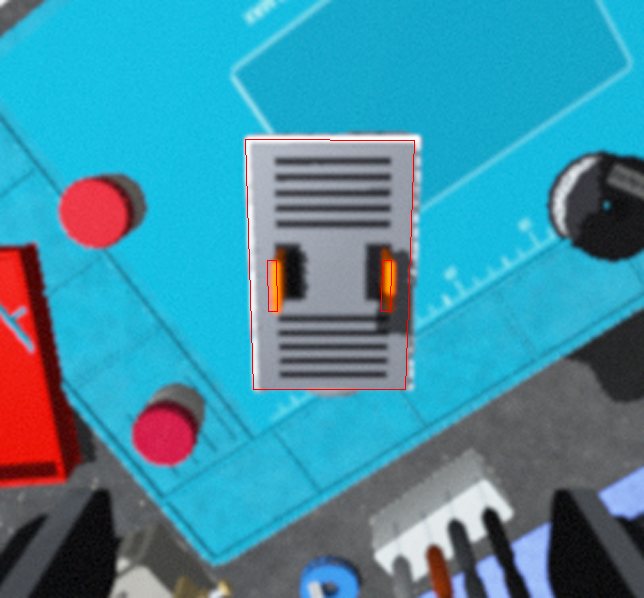

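The cover outline matches (0.510,-0.022) with yaw -0.308 to within about 1 mm. I'll descend and squeeze.

{"fn": "drive_tool", "kwargs": {"deltas": [{"delta_pos":[0,0,50],"yaw":0,"fingers":85},{"delta_pos":[0,0,100],"yaw":0,"fingers":85},{"delta_pos":[0,0,140],"yaw":0,"fingers":85},{"delta_pos":[0,0,170],"yaw":0,"fingers":85},{"delta_pos":[0,0,190],"yaw":0,"fingers":85},{"delta_pos":[0,0,194],"yaw":0,"fingers":85},{"delta_pos":[0,0,194],"yaw":0,"fingers":62},{"delta_pos":[0,0,194],"yaw":0,"fingers":62}], "grip_force": 30}}

```text
clock: 3.32
tcp_pos: [0.5117, -0.0234, 0.0697]
tool_rot: [0.001, 0.153, 0.988, 0.0]
contact_force: [-0.6, -0.6, -0.1]
width: 0.725
finger_force: 0.0
```

{"fn": "drive_tool", "kwargs": {"deltas": [{"delta_pos":[0,0,0],"yaw":0,"fingers":50},{"delta_pos":[0,0,0],"yaw":0,"fingers":40},{"delta_pos":[0,0,0],"yaw":0,"fingers":36},{"delta_pos":[0,0,0],"yaw":0,"fingers":36},{"delta_pos":[0,0,0],"yaw":0,"fingers":36},{"delta_pos":[0,0,0],"yaw":0,"fingers":36}]}}

```text
clock: 4.08
tcp_pos: [0.5109, -0.024, 0.0688]
tool_rot: [-0.0, 0.153, 0.988, 0.0]
contact_force: [0.6, 0.1, 0.7]
width: 0.422
finger_force: 0.0
```

Run:
```python
from cell import *
from h import *
s=snapshot("wrist"); pickle.dump(s,open("w3.pkl","wb")); a=state()
print(a)
cv2.imwrite("pics/w3.png",s["pixels"][:,:,::-1])
```

```text
{'clock': 4.125, 'qpos': array([-0.45244265,  0.42412551,  0.46929289,  2.08372768, -0.29426222,
        0.69662992,  1.47179756]), 'dq': array([-0.00161251,  0.00059476, -0.00161825,  0.0009778 ,  0.00107829,
       -0.0007845 , -0.00123555]), 'tau': array([ 2.44944073e-03, -4.30359578e+01,  6.12634599e+00, -1.93017197e+01,
        9.47342691e-03,  1.77420388e-03, -8.57554096e-05]), 'tcp_pos': array([ 0.51092836, -0.02404112,  0.0687467 ]), 'tool_rot': array([-3.58324499e-05,  1.53330609e-01,  9.88174945e-01, -1.54549444e-05]), 'contact_force': array([-0.03507934,  0.14500086, -0.28543354]), 'moment': array([0.01023845, 0.01044783, 0.00667394]), 'finger_force': 0.0, 'width': 0.4220961248899127}
```

View pics/w3.png

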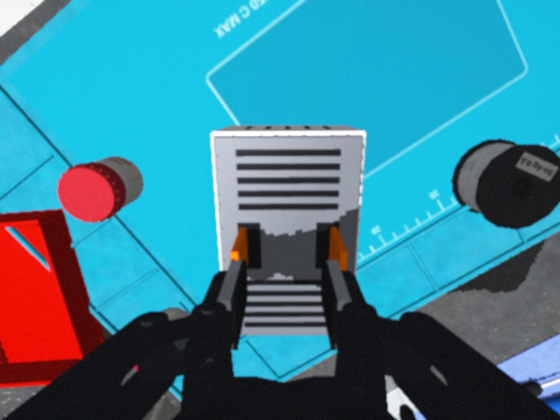

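The wrist view shows the tabs at (240,243) and (338,245) fully visible, with the fingertips just below them in the image. The fingers closed to 36 mm without any force, so they missed. I'll check the projection next.

Run:
```python
from h import *
s=pickle.load(open("w3.pkl","rb"))
Rt=rot([0,.1533,.98817,0]).as_matrix(); t=np.array([.5109,-.0240,.0687])
for n,p in [("tcp",(0,0,0)),("tipL",(0,.018,0)),("tipR",(0,-.018,0)),("gp",(0,0,-.019))]:
    print(n,w2pix(s,Rt@np.array(p)+t).round(0))
def pose(c,yaw,P):
    P=np.array(P)/1e3; R2=np.array([[np.cos(yaw),-np.sin(yaw)],[np.sin(yaw),np.cos(yaw)]])
    return np.c_[P[:,:2]@R2.T+c,P[:,2]]
print(w2pix(s,pose((.510,-.0226),-.308,[(63,40,64),(63,-40,64),(-63,-40,64),(-63,40,64),(12,26,98),(-12,26,98),(12,26,64),(-12,26,64),(12,-26,98),(-12,-26,98)])).round())
print(s["eye"], rot(s["rotation"]).as_matrix().round(3))
```

```text
tcp [[284. 250.]]
tipL [[316. 250.]]
tipR [[253. 250.]]
gp [[284. 266.]]
[[348. 335.]
 [224. 335.]
 [210. 135.]
 [362. 134.]
 [339. 295.]
 [341. 251.]
 [330. 264.]
 [331. 226.]
 [234. 295.]
 [231. 251.]]
[ 4.36383457e-01 -3.86255565e-04  2.40053745e-01] [[ 0.304  0.907  0.291]
 [ 0.953 -0.289 -0.093]
 [-0.     0.306 -0.952]]
```

Run:
```python
from cell import *
from h import *
s=pickle.load(open("w3.pkl","rb"))
c=snapshot("scene"); pickle.dump(c,open("s3.pkl","wb"))
u=w2pix(c,[[.51,-.0226,.08]])[0]; print(u)
x,y=int(u[0]),int(u[1])
A=cv2.resize(s["pixels"][200:350,200:380],(540,450),interpolation=cv2.INTER_CUBIC)
A=cv2.resize(A,(400,333)); B=cv2.resize(c["pixels"][y-60:y+40,x-60:x+60],(400,333),interpolation=cv2.INTER_CUBIC)
cv2.imwrite("pics/z3.png",np.hstack([A,B])[:,:,::-1])
```

```text
[292.00568361 213.52590662]
```

View pics/z3.png

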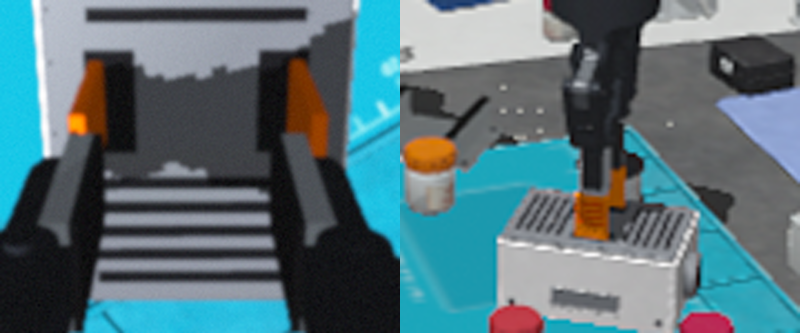

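The scene crop shows the finger tips at the very top of the tabs, with the orange fully visible below them. The tips are therefore about 25-30 mm higher than I assumed. I'll open, descend about 25 mm, and squeeze again.

{"fn": "drive_tool", "kwargs": {"deltas": [{"delta_pos":[1,1.5,0],"yaw":0,"fingers":72},{"delta_pos":[1,1.5,0],"yaw":0,"fingers":72},{"delta_pos":[1,1.5,0],"yaw":0,"fingers":72},{"delta_pos":[1,1.5,8],"yaw":0,"fingers":72},{"delta_pos":[1,1.5,16],"yaw":0,"fingers":72},{"delta_pos":[1,1.5,22],"yaw":0,"fingers":72},{"delta_pos":[1,1.5,22],"yaw":0,"fingers":72}]}}

```text
clock: 5.05
tcp_pos: [0.5099, -0.0224, 0.0461]
tool_rot: [-0.001, 0.153, 0.988, -0.0]
contact_force: [-0.7, 0.4, -0.4]
width: 0.842
finger_force: 0.0
```

Run:
```python
from cell import *
from h import *
a=state(); print(a["tcp_pos"],a["contact_force"],a["width"])
s=snapshot("wrist"); pickle.dump(s,open("w4.pkl","wb"))
c=snapshot("scene"); pickle.dump(c,open("s4.pkl","wb"))
for n,k,roi in (("w3",0,0),("w4",0,0),("s3",0,0),("s4",0,0)):
    i=pickle.load(open(n+".pkl","rb")); m=cv2.inRange(hsv(i),(5,150,60),(20,255,255))
    N,_,st,ce=cv2.connectedComponentsWithStats(m)
    print(n,[st[j].tolist() for j in range(1,N) if st[j,4]>15])
```

```text
[ 0.50985237 -0.02237538  0.04608714] [-0.67832049  0.37525285 -0.35014897] 0.8417571882707638
w3 [[231, 227, 17, 37, 422], [329, 226, 19, 45, 551]]
w4 [[218, 245, 23, 81, 1224], [332, 245, 23, 82, 1289]]
s3 [[287, 17, 273, 112, 3222], [233, 194, 16, 11, 135], [284, 203, 16, 22, 176], [364, 203, 3, 22, 29], [514, 300, 24, 19, 351]]
s4 [[282, 17, 278, 112, 3250], [234, 194, 15, 11, 133], [284, 202, 16, 23, 137], [364, 203, 3, 22, 29], [514, 300, 24, 19, 351]]
```

{"fn": "drive_tool", "kwargs": {"deltas": [{"delta_pos":[0,0,0],"yaw":0,"fingers":56},{"delta_pos":[0,0,0],"yaw":0,"fingers":46},{"delta_pos":[0,0,0],"yaw":0,"fingers":36},{"delta_pos":[0,0,0],"yaw":0,"fingers":34},{"delta_pos":[0,0,0],"yaw":0,"fingers":34},{"delta_pos":[0,0,0],"yaw":0,"fingers":34}], "grip_force": 30}}

```text
clock: 5.9
tcp_pos: [0.5111, -0.0223, 0.048]
tool_rot: [0.001, 0.153, 0.988, 0.0]
contact_force: [-3.1, 0.5, 11.0]
width: 0.476
finger_force: 29.1
```

Run:
```python
from cell import *
from h import *
a=state(); print(a["tcp_pos"],a["contact_force"],a["width"]*85.4,a["finger_force"])
c=snapshot("scene"); s=snapshot("wrist");pickle.dump(c,open("s5.pkl","wb"));pickle.dump(s,open("w5.pkl","wb"))
A=cv2.resize(s["pixels"][200:350,190:370],(400,333),interpolation=cv2.INTER_CUBIC); B=cv2.resize(c["pixels"][153:253,232:352],(400,333),interpolation=cv2.INTER_CUBIC)
cv2.imwrite("pics/z5.png",np.hstack([A,B])[:,:,::-1])
m=cv2.inRange(hsv(s),(5,150,60),(20,255,255)); N,_,st,ce=cv2.connectedComponentsWithStats(m); print([st[j].tolist() for j in range(1,N) if st[j,4]>15])
```

```text
[ 0.51113497 -0.0223145   0.04797396] [-3.13856337  0.53594129 11.0318957 ] 40.61863834049657 29.13749188184738
[[234, 241, 19, 81, 1094], [316, 241, 19, 82, 1092]]
```

Squeezed: 40.6 mm opening at 29 N. Next I lift straight up.

{"fn": "drive_tool", "kwargs": {"deltas": [{"delta_pos":[0,0,-3],"yaw":0,"fingers":34},{"delta_pos":[0,0,-8],"yaw":0,"fingers":34},{"delta_pos":[0,0,-16],"yaw":0,"fingers":34},{"delta_pos":[0,0,-30],"yaw":0,"fingers":34},{"delta_pos":[0,0,-50],"yaw":0,"fingers":34},{"delta_pos":[0,0,-75],"yaw":0,"fingers":34},{"delta_pos":[0,0,-100],"yaw":0,"fingers":34},{"delta_pos":[0,0,-100],"yaw":0,"fingers":34},{"delta_pos":[0,0,-100],"yaw":0,"fingers":34}]}}

```text
clock: 7.12
tcp_pos: [0.51, -0.0221, 0.1464]
tool_rot: [-0.0, 0.153, 0.988, 0.0]
contact_force: [0.4, 0.1, -2.3]
width: 0.467
finger_force: 31.4
```

Run:
```python
from cell import *
from h import *
a=state(); print(a["tcp_pos"],a["tool_rot"],a["contact_force"],a["moment"],a["width"]*85.4,a["finger_force"])
c=snapshot("scene"); s=snapshot("wrist");pickle.dump(c,open("s6.pkl","wb"));pickle.dump(s,open("w6.pkl","wb"))
A=cv2.resize(s["pixels"],(440,330)); B=cv2.resize(c["pixels"][113:253,222:372],(354,330),interpolation=cv2.INTER_CUBIC)
cv2.imwrite("pics/z6.png",np.hstack([A,B])[:,:,::-1])
```

```text
[ 0.50995289 -0.0221395   0.14644134] [-2.77099321e-04  1.53206760e-01  9.88194115e-01  5.09938343e-05] [ 0.37745877  0.06760096 -2.30044798] [-0.00759732 -0.03107242 -0.07044296] 39.874937218399296 31.38411819934845
```

View pics/z6.png

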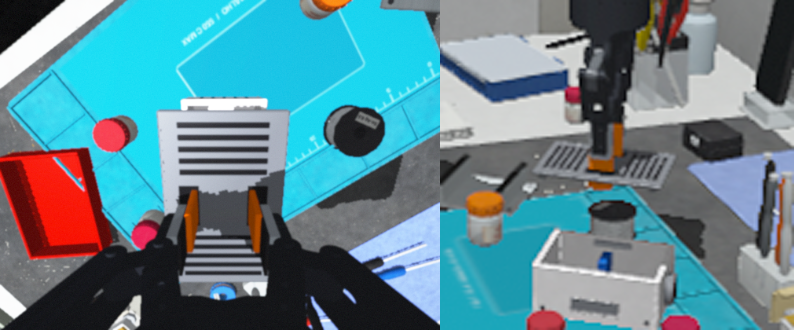

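The picture shows the cover level in the gripper and the housing open with the blue rib inside. Plate corners in wrist pixels are about (201,140), (364,140), (339,358) and (229,358).

Run:
```python
from h import *
s=pickle.load(open("w6.pkl","rb"))
for z in (.162,.166):
    c=pix2w(s,[(201,140),(364,140),(339,358),(229,358)],z)[:,:2]
    print(c.mean(0),np.arctan2(*(c[2]+c[3]-c[0]-c[1])[::-1]),np.linalg.norm(c[0]-c[3]),np.linalg.norm(c[0]-c[1]),np.linalg.norm(c[3]-c[2]))
# refine stand pose using reprojection fit of rail outer corners
from scipy.optimize import least_squares
s=pickle.load(open("w1.pkl","rb"))
obs=np.array([(208,137),(520,178),(184,428),(476,458)])/4+[200,100]
def f(p):
    a=p[2]; P=np.array([(-42,-45),(-42,45),(42,-45),(42,45)])/1e3
    Q=P@np.array([[np.cos(a),-np.sin(a)],[np.sin(a),np.cos(a)]]).T+p[:2]
    return (w2pix(s,np.c_[Q,np.full(4,.034)])-obs).ravel()
r=least_squares(f,[.377,.244,-.34]); print(r.x,r.fun.round(1))
```

```text
[ 0.50839502 -0.02217708] -0.3028653807199391 0.12452716747573098 0.07590933041852811 0.0639474383552985
[ 0.50651608 -0.02156897] -0.30286538071993924 0.1213230108228503 0.07395613907075543 0.0623020334673994
[ 0.37710352  0.2451972  -0.34769514] [-1.2  0.2  1.4 -0.4 -1.3 -0.2  1.1  0.7]
```

Run:
```python
from h import *
from scipy.optimize import least_squares
L=np.array([(63,40,4),(63,-40,4),(-63,-40,4),(-63,40,4)])/1e3
c=np.array([.510,-.0222,.158])
P=R.from_euler("z",-.308).apply(L)+c
s=pickle.load(open("s6.pkl","rb")); w=pickle.load(open("w6.pkl","rb"))
print("scene pred",w2pix(s,P).round(1).tolist()); print("wrist pred",w2pix(w,P).round(1).tolist())
print("scene seen (view)",[( (x-440)*150/354+222,y*140/330+113) for x,y in [(675,155),(655,188),(535,175),(550,143)]])
def edges(i,a,b,n,d=14):
    # signed offsets of strongest gradient along normal of segment a-b
    g=cv2.cvtColor(i["pixels"],cv2.COLOR_RGB2GRAY).astype(float); a,b=np.array(a),np.array(b); t=(b-a)/np.linalg.norm(b-a); nn=np.array([t[1],-t[0]]); out=[]
    k=np.arange(-d,d+.1,.5)
    for f in n:
        p=a+(b-a)*f+k[:,None]*nn; v=cv2.remap(g.astype(np.float32),p[:,0].astype(np.float32)[None],p[:,1].astype(np.float32)[None],1)[0]
        q=np.gradient(v); j=np.argmax(abs(q)); out.append((float(k[j]),int(q[j])))
    return nn.round(2).tolist(),out
for nm,i in(("s",s),("w",w)):
    q=w2pix(i,P)
    for j in range(4): print(nm,j,*edges(i,q[j],q[(j+1)%4],(.1,.25,.5,.75,.9)))
```

```text
scene pred [[322.9, 178.3], [315.9, 192.1], [261.4, 185.5], [271.3, 172.4]]
wrist pred [[352.8, 361.3], [215.7, 361.3], [198.4, 141.6], [370.0, 141.5]]
scene seen (view) [(321.5762711864407, 178.75757575757575), (313.10169491525426, 192.75757575757575), (262.2542372881356, 187.24242424242425), (268.6101694915254, 173.66666666666666)]
s 0 [0.89, 0.45] [(6.0, 15), (-5.0, -20), (-5.5, -30), (-7.0, 26), (-11.5, -25)]
s 1 [-0.12, 0.99] [(-13.0, 19), (8.0, -44), (9.5, -32), (0.5, -21), (0.5, -23)]
s 2 [-0.8, -0.6] [(-12.5, -19), (-7.0, 15), (12.0, 30), (-11.0, -27), (5.0, 32)]
s 3 [0.11, -0.99] [(3.5, 52), (9.5, -31), (-12.0, -24), (11.5, 24), (12.5, 27)]
w 0 [0.0, 1.0] [(-11.0, 22), (14.0, -28), (-12.0, 25), (-12.0, 25), (-11.0, 27)]
w 1 [-1.0, 0.08] [(-3.5, 3), (-13.5, 15), (3.5, -9), (-2.0, -6), (-1.0, -7)]
w 2 [-0.0, -1.0] [(0.0, -12), (7.0, 36), (-14.0, 28), (7.0, 29), (1.0, -7)]
w 3 [1.0, 0.08] [(-4.0, -2), (-3.0, -7), (-2.0, 18), (-7.5, -14), (4.0, 2)]
```

The cover is level and centred under the tool. I'll move over the stand.

{"fn": "drive_tool", "kwargs": {"deltas": [{"delta_pos":[20,21,0],"yaw":0,"fingers":34},{"delta_pos":[50,52,0],"yaw":0.01,"fingers":34},{"delta_pos":[85,88,0],"yaw":0.02,"fingers":34},{"delta_pos":[120,124,0],"yaw":0.03,"fingers":34},{"delta_pos":[155,160,0],"yaw":0.038,"fingers":34},{"delta_pos":[185,191,0],"yaw":0.038,"fingers":34},{"delta_pos":[202,208,0],"yaw":0.038,"fingers":34},{"delta_pos":[207,214,0],"yaw":0.038,"fingers":34},{"delta_pos":[207,214,0],"yaw":0.038,"fingers":34},{"delta_pos":[207,214,0],"yaw":0.038,"fingers":34}]}}

```text
clock: 8.48
tcp_pos: [0.3785, 0.243, 0.1466]
tool_rot: [-0.0, 0.173, 0.985, -0.0]
contact_force: [-0.1, 1.0, -2.3]
width: 0.474
finger_force: 31.3
```

{"fn": "drive_tool", "kwargs": {"deltas": [{"delta_pos":[0,0,20],"yaw":0,"fingers":34},{"delta_pos":[0,0,45],"yaw":0,"fingers":34},{"delta_pos":[0,0,70],"yaw":0,"fingers":34},{"delta_pos":[0,0,90],"yaw":0,"fingers":34},{"delta_pos":[0,0,100],"yaw":0,"fingers":34},{"delta_pos":[0,0,100],"yaw":0,"fingers":34},{"delta_pos":[0,0,100],"yaw":0,"fingers":34}]}}

```text
clock: 9.35
tcp_pos: [0.3786, 0.2445, 0.0474]
tool_rot: [0.0, 0.172, 0.985, 0.0]
contact_force: [-0.0, 0.3, -2.4]
width: 0.467
finger_force: 31.3
```

Run:
```python
from cell import *
from h import *
a=state(); print(a["clock"],a["tcp_pos"],a["tool_rot"],a["contact_force"],a["width"]*85.4,a["finger_force"])
for n in("scene","wrist","top"): pickle.dump(snapshot(n),open(n[0]+"7.pkl","wb"))
c=pickle.load(open("s7.pkl","rb")); w=pickle.load(open("w7.pkl","rb")); t=pickle.load(open("t7.pkl","rb"))
def ov(i,box,sz):
    p=i["pixels"][:,:,::-1].copy(); k=sz[0]/(box[2]-box[0])
    im=cv2.resize(p[box[1]:box[3],box[0]:box[2]],sz,interpolation=cv2.INTER_CUBIC)
    Rz=R.from_euler("z",-.345)
    for sx in(-1,1):
        P=Rz.apply(np.array([(34*sx,-45,34),(42*sx,-45,34),(42*sx,45,34),(34*sx,45,34)])/1e3)+[.3772,.2445,0]
        cv2.polylines(im,[((w2pix(i,P)-box[:2])*k).astype(int)],True,(0,0,255))
    return im
A=ov(w,(130,90,430,390),(400,400)); B=ov(c,(190,140,290,240),(400,400))
cv2.imwrite("pics/z7.png",np.hstack([A,B]))
```

```text
9.35 [0.37864041 0.2445415  0.04742238] [3.75301296e-04 1.72256959e-01 9.85051868e-01 4.64851736e-04] [-0.04523314  0.32177471 -2.40588632] 39.8603015106362 31.334543824195862
```

View pics/z7.png

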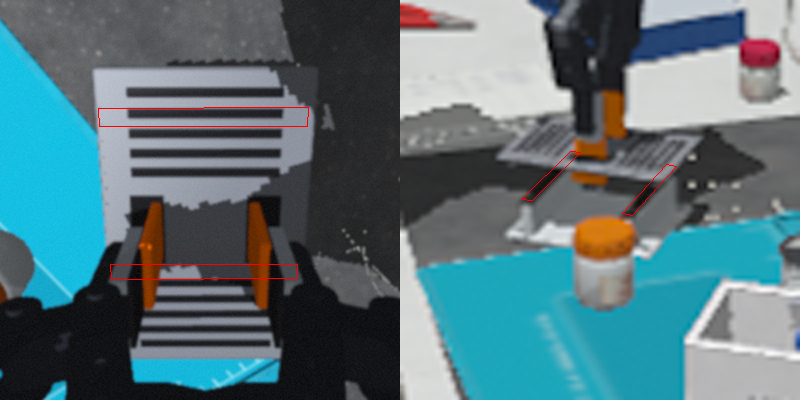

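The overlay shows the cover square with the rails and centred over them, and level. I'll lower it onto the rails.

{"fn": "drive_tool", "kwargs": {"deltas": [{"delta_pos":[1,0,10],"yaw":0,"fingers":34},{"delta_pos":[1,0,18],"yaw":0,"fingers":34},{"delta_pos":[1,0,22],"yaw":0,"fingers":34},{"delta_pos":[1,0,24],"yaw":0,"fingers":34},{"delta_pos":[1,0,24],"yaw":0,"fingers":34}]}}

```text
clock: 10.12
tcp_pos: [0.3771, 0.2446, 0.0227]
tool_rot: [-0.0, 0.172, 0.985, -0.0]
contact_force: [0.2, 0.4, -1.3]
width: 0.463
finger_force: 31.3
```

{"fn": "drive_tool", "kwargs": {"deltas": [{"delta_pos":[0,0,1],"yaw":0,"fingers":34},{"delta_pos":[0,0,2],"yaw":0,"fingers":34},{"delta_pos":[0,0,2],"yaw":0,"fingers":34}]}}

```text
clock: 10.5
tcp_pos: [0.3772, 0.2449, 0.022]
tool_rot: [-0.0, 0.172, 0.985, 0.0]
contact_force: [-3.5, -3.1, 18.1]
width: 0.468
finger_force: 36.2
```

It is seated on the rails. I'll ease off and release.

{"fn": "drive_tool", "kwargs": {"deltas": [{"delta_pos":[0,0,-1.5],"yaw":0,"fingers":40},{"delta_pos":[0,0,-1.5],"yaw":0,"fingers":48},{"delta_pos":[0,0,-1.5],"yaw":0,"fingers":56},{"delta_pos":[0,0,-1.5],"yaw":0,"fingers":66},{"delta_pos":[0,0,-1.5],"yaw":0,"fingers":78},{"delta_pos":[0,0,-1.5],"yaw":0,"fingers":78},{"delta_pos":[0,0,-20],"yaw":0,"fingers":78},{"delta_pos":[0,0,-60],"yaw":0,"fingers":78},{"delta_pos":[0,0,-110],"yaw":0,"fingers":78},{"delta_pos":[0,0,-170],"yaw":0,"fingers":78}]}}

```text
clock: 11.75
tcp_pos: [0.3765, 0.2441, 0.1919]
tool_rot: [-0.0, 0.172, 0.985, -0.001]
contact_force: [0.1, 1.0, -0.5]
width: 0.911
finger_force: 0.0
```

{"fn": "drive_tool", "kwargs": {"deltas": [{"delta_pos":[0,0,-40],"yaw":0,"fingers":78},{"delta_pos":[0,0,-40],"yaw":0,"fingers":78}]}}

```text
clock: 12.0
tcp_pos: [0.3787, 0.2461, 0.2338]
tool_rot: [0.002, 0.172, 0.985, 0.003]
contact_force: [-0.3, 0.2, -0.4]
width: 0.913
finger_force: 0.0
```

Run:
```python
from cell import *
from h import *
from scipy.optimize import least_squares
a=state(); print(a["clock"],a["tcp_pos"],a["tool_rot"],a["contact_force"])
for n in("scene","wrist"): pickle.dump(snapshot(n),open(n[0]+"8.pkl","wb"))
c=pickle.load(open("s8.pkl","rb")); w=pickle.load(open("w8.pkl","rb"))
# predicted plate
L=np.array([(63,40,4),(63,-40,4),(-63,-40,4),(-63,40,4)])/1e3
P=R.from_euler("z",-.345).apply(L)+[.3772,.2448,.034]
print("pred",w2pix(w,P).round(1).tolist())
for n,i in(("s",c),("w",w)):
    m=cv2.inRange(hsv(i),(4,150,60),(20,255,255)); N,_,st,ce=cv2.connectedComponentsWithStats(m)
    print(n,[(st[j].tolist(),ce[j].round(1).tolist()) for j in range(1,N) if 25<st[j,4]<2500])
T=R.from_euler("z",-.345).apply(np.array([(0,26,21),(0,-26,21)])/1e3)+[.3772,.2448,.034]; print("tab mid",w2pix(w,T).round(1).tolist(), w2pix(c,T).round(1).tolist())
# cartridge rib: blue in scene within housing
m=cv2.inRange(hsv(c),(100,120,40),(125,255,255)); N,_,st,ce=cv2.connectedComponentsWithStats(m)
print("blue",[(st[j].tolist(),ce[j].round(1).tolist()) for j in range(1,N) if st[j,4]>12]); print("housing px",w2pix(c,[[.51,-.0226,.045]]))
```

```text
12.0 [0.37868872 0.24611264 0.23380885] [0.00161185 0.17203109 0.98508556 0.00302249] [-0.34426515  0.23470467 -0.3897078 ]
pred [[316.6, 230.6], [249.5, 230.8], [245.6, 121.3], [320.0, 121.2]]
s [([286, 98, 12, 11, 63], [291.4, 103.0]), ([232, 170, 15, 18, 171], [238.9, 178.8]), ([232, 191, 17, 14, 154], [239.8, 198.0]), ([364, 203, 3, 22, 29], [365.1, 214.3]), ([514, 300, 24, 19, 351], [525.6, 309.3])]
w [([256, 168, 6, 28, 143], [258.5, 181.7]), ([304, 168, 7, 28, 163], [306.8, 181.2]), ([166, 205, 37, 35, 998], [183.9, 221.7])]
tab mid [[306.9, 182.1], [259.0, 182.2]] [[243.2, 175.5], [236.5, 182.4]]
blue [([404, 3, 54, 19, 653], [429.0, 13.3]), ([508, 9, 23, 16, 287], [518.9, 16.5]), ([388, 36, 47, 19, 336], [412.1, 44.8]), ([316, 94, 4, 13, 41], [317.2, 99.9]), ([440, 108, 7, 14, 46], [442.8, 114.2]), ([297, 114, 5, 15, 54], [298.8, 120.9]), ([222, 136, 54, 20, 338], [251.9, 148.0]), ([374, 202, 11, 16, 70], [378.8, 209.6]), ([464, 204, 53, 40, 1388], [489.3, 224.6]), ([289, 220, 6, 8, 35], [291.5, 223.5])]
housing px [[291.7310846  226.41172405]]
```

The tabs appear exactly where predicted, so the cover sits well. I'll return to the housing and turn the tool a quarter turn to pinch the rib.

{"fn": "drive_tool", "kwargs": {"deltas": [{"delta_pos":[-30,-28,-15],"yaw":-0.17,"fingers":78},{"delta_pos":[-65,-60,-27],"yaw":-0.34,"fingers":78},{"delta_pos":[-100,-95,-27],"yaw":-0.51,"fingers":78},{"delta_pos":[-135,-130,-27],"yaw":-0.68,"fingers":78},{"delta_pos":[-165,-160,-27],"yaw":-0.85,"fingers":78},{"delta_pos":[-195,-186,-27],"yaw":-1.02,"fingers":78},{"delta_pos":[-216,-206,-27],"yaw":-1.19,"fingers":70},{"delta_pos":[-216,-206,-27],"yaw":-1.36,"fingers":60},{"delta_pos":[-216,-206,-27],"yaw":-1.53,"fingers":50},{"delta_pos":[-216,-206,-27],"yaw":-1.608,"fingers":50}]}}

```text
clock: 13.35
tcp_pos: [0.5093, -0.0226, 0.2557]
tool_rot: [-0.002, -0.591, 0.806, 0.001]
contact_force: [-0.1, -0.6, 0.2]
width: 0.586
finger_force: 0.0
```

{"fn": "drive_tool", "kwargs": {"deltas": [{"delta_pos":[0,0,0],"yaw":0,"fingers":50},{"delta_pos":[0,0,0],"yaw":0,"fingers":50},{"delta_pos":[0,0,0],"yaw":0,"fingers":50}]}}

```text
clock: 13.72
tcp_pos: [0.5103, -0.0223, 0.2574]
tool_rot: [-0.0, -0.59, 0.808, 0.0]
contact_force: [-0.7, 0.5, 0.6]
width: 0.585
finger_force: 0.0
```

Run:
```python
from cell import *
from h import *
a=state(); print(a["clock"],a["qpos"][6],a["tcp_pos"],a["tool_rot"],a["width"]*85.4); print(rot(a["tool_rot"]).as_matrix().round(3))
w=snapshot("wrist"); pickle.dump(w,open("w9.pkl","wb")); print(w["eye"])
print("rib top pred",w2pix(w,[[.51,-.022,.057]]),w2pix(w,[[.51,-.022,.025]]))
h=hsv(w); m=cv2.inRange(h,(100,120,40),(125,255,255)); N,lab,st,ce=cv2.connectedComponentsWithStats(m)
for j in range(1,N):
    if st[j,4]>60: 
        pts=np.argwhere(lab==j)[:,::-1].astype(np.float32); print(st[j].tolist(),ce[j].round(1).tolist(),cv2.minAreaRect(pts), h[lab==j].mean(0).round())
```

```text
13.725 2.8692657363308376 [ 0.5102573  -0.02229416  0.25739915] [-3.68039625e-04 -5.89697064e-01  8.07624434e-01  9.88933660e-05] 49.944148457758686
[[-0.305 -0.953 -0.001]
 [-0.953  0.305 -0.   ]
 [ 0.     0.001 -1.   ]]
[ 0.48677865 -0.0972671   0.42871837]
rib top pred [[284.07836847 178.19989671]] [[284.01886887 172.85344118]]
[96, 155, 33, 30, 671] [112.3, 170.2] ((112.0, 169.5), (29.0, 32.0), 90.0) [105. 176. 211.]
[277, 163, 15, 27, 373] [283.9, 175.2] ((284.0, 176.0), (26.0, 14.0), 90.0) [110. 216. 218.]
[140, 291, 25, 34, 384] [151.0, 307.6] ((150.4000244140625, 307.800048828125), (34.882659912109375, 13.416407585144043), 63.43495178222656) [109. 192. 188.]
```

The rib is at pixel (284,175), as predicted for (0.510,-0.022), but joint 7 is at 2.87, near its limit. I'll turn half a turn back, which gives the same grasp.

{"fn": "drive_tool", "kwargs": {"deltas": [{"delta_pos":[0,0,0],"yaw":0.18,"fingers":50},{"delta_pos":[0,0,0],"yaw":0.36,"fingers":50},{"delta_pos":[0,0,0],"yaw":0.54,"fingers":50},{"delta_pos":[0,0,0],"yaw":0.72,"fingers":50},{"delta_pos":[0,0,0],"yaw":0.9,"fingers":50},{"delta_pos":[0,0,0],"yaw":1.08,"fingers":50},{"delta_pos":[0,0,0],"yaw":1.26,"fingers":50},{"delta_pos":[0,0,0],"yaw":1.44,"fingers":50},{"delta_pos":[0,0,0],"yaw":1.62,"fingers":50},{"delta_pos":[0,0,0],"yaw":1.8,"fingers":50}]}}

```text
clock: 15.02
tcp_pos: [0.5104, -0.0222, 0.2578]
tool_rot: [0.0, 0.269, 0.963, 0.0]
contact_force: [0.2, -1.6, 0.2]
width: 0.584
finger_force: 0.0
```

{"fn": "drive_tool", "kwargs": {"deltas": [{"delta_pos":[0,0,0],"yaw":0.18,"fingers":50},{"delta_pos":[0,0,0],"yaw":0.36,"fingers":50},{"delta_pos":[0,0,0],"yaw":0.54,"fingers":50},{"delta_pos":[0,0,0],"yaw":0.72,"fingers":50},{"delta_pos":[0,0,0],"yaw":0.9,"fingers":50},{"delta_pos":[0,0,0],"yaw":1.08,"fingers":50},{"delta_pos":[0,0,0],"yaw":1.26,"fingers":50},{"delta_pos":[0,0,0],"yaw":1.34,"fingers":50},{"delta_pos":[0,0,0],"yaw":1.34,"fingers":50}]}}

```text
clock: 16.15
tcp_pos: [0.5105, -0.0221, 0.2578]
tool_rot: [0.0, 0.807, 0.591, -0.0]
contact_force: [-0.1, 0.1, 0.5]
width: 0.588
finger_force: 0.0
```

Run:
```python
from cell import *
from h import *
a=state(); print(a["clock"],a["qpos"].round(3),a["tcp_pos"],a["tool_rot"],a["width"]*85.4); print(rot(a["tool_rot"]).as_matrix().round(3))
w=snapshot("wrist"); pickle.dump(w,open("w10.pkl","wb")); print(w["eye"])
for p in [(.51,-.022,.057),(.51,-.022,.025)]: print(w2pix(w,[p]))
h=hsv(w); m=cv2.inRange(h,(100,120,40),(125,255,255)); N,lab,st,ce=cv2.connectedComponentsWithStats(m)
for j in range(1,N):
    if st[j,4]>60 and st[j,4]<2000:
        pts=np.argwhere(lab==j)[:,::-1].astype(np.float32); print(st[j].tolist(),ce[j].round(1).tolist(),cv2.minAreaRect(pts))
```

```text
16.15 [-1.034  0.267  1.162  1.923 -0.272  1.124 -0.072] [ 0.5104719  -0.02211908  0.25776067] [ 8.73809163e-05  8.06697313e-01  5.90964832e-01 -6.81041105e-05] 50.23567478473697
[[ 0.302  0.953 -0.   ]
 [ 0.953 -0.302 -0.   ]
 [-0.     0.    -1.   ]]
[0.53450629 0.05269017 0.42901169]
[[283.38345557 177.72171215]]
[[283.43429453 172.39124114]]
[457, 0, 17, 16, 201] [465.9, 6.0] ((465.0, 7.5), (15.0, 16.0), 90.0)
[439, 156, 33, 31, 669] [455.0, 169.5] ((455.0, 171.0), (30.0, 32.0), 90.0)
[276, 160, 16, 27, 368] [283.1, 171.8] ((283.5, 173.0), (26.0, 15.0), 90.0)
```

Joint 7 is now at -0.07. I'll descend in guarded steps, watching the force, because the tips sit higher than the nominal TCP.

{"fn": "drive_tool", "kwargs": {"deltas": [{"delta_pos":[2,0,50],"yaw":0,"fingers":50},{"delta_pos":[2,0,100],"yaw":0,"fingers":50},{"delta_pos":[2,0,145],"yaw":0,"fingers":50},{"delta_pos":[2,0,180],"yaw":0,"fingers":50},{"delta_pos":[2,0,205],"yaw":0,"fingers":50},{"delta_pos":[2,0,220],"yaw":0,"fingers":50},{"delta_pos":[2,0,230],"yaw":0,"fingers":50},{"delta_pos":[2,0,236],"yaw":0,"fingers":50},{"delta_pos":[2,0,236],"yaw":0,"fingers":50}]}}

```text
clock: 17.32
tcp_pos: [0.5113, -0.0203, 0.022]
tool_rot: [0.0, 0.807, 0.591, 0.0]
contact_force: [0.3, 0.4, 0.7]
width: 0.585
finger_force: 0.0
```

Run:
```python
from cell import *
from h import *
a=state(); print(a["clock"],a["qpos"].round(3),a["tcp_pos"],a["contact_force"],a["width"]*85.4)
w=snapshot("wrist"); pickle.dump(w,open("w11.pkl","wb"))
h=hsv(w); m=cv2.inRange(h,(100,120,30),(125,255,255)); N,lab,st,ce=cv2.connectedComponentsWithStats(m)
for j in range(1,N):
    if 60<st[j,4]: print(st[j].tolist(),ce[j].round(1).tolist())
Rz=R.from_euler("z",-.308)
P=Rz.apply(np.array([(x,y,z) for z in(57,25) for x in(-5,5) for y in(-12,12)])/1e3)+[.5106,-.0201,0]; print(w2pix(w,P).round().tolist())
Rt=rot(a["tool_rot"]).as_matrix()
for o in(8,20,32): print(o,w2pix(w,np.array([[0,.025,-o/1e3],[.011,.025,-o/1e3],[0,-.025,-o/1e3]])@Rt.T+a["tcp_pos"]).round().tolist())
g=cv2.cvtColor(w["pixels"],cv2.COLOR_RGB2GRAY)
print(g[190:330:6,200:370:6])
```

```text
17.325 [-0.675  0.608  0.775  2.12  -0.688  0.682  0.264] [ 0.51126614 -0.02030384  0.02196594] [0.27201264 0.42461532 0.67288996] 50.00153821663266
[266, 230, 35, 75, 2192] [282.5, 262.7]
[[272.0, 304.0], [271.0, 259.0], [292.0, 304.0], [293.0, 259.0], [274.0, 272.0], [273.0, 233.0], [291.0, 272.0], [291.0, 233.0]]
8 [[329.0, 257.0], [330.0, 238.0], [238.0, 257.0]]
20 [[332.0, 267.0], [333.0, 247.0], [235.0, 267.0]]
32 [[336.0, 279.0], [337.0, 258.0], [231.0, 279.0]]
[[109 108 109 110 110 108 113 110 108 110 111 115 110 110 109 109 110 113
  110 110 106 107 104 110 108 107 110 102 106]
 [110 107 110 109 108 113 109 107 110 110 111 112 109 109 108 112 103 108
  106 107 109 107 107 111 107 110 104 104 104]
 [191 133 133 136 137 132 129 132 134 133 133 137 137 136 135 134 134 132
  130 130 133 132 132 133 134 132 133 137 131]
 [142 135 137 135 137 137 133 138 136 140 138 137 134 134 132 138 132 132
  133 132 133 132 137 135 135 137 137 134 134]
 [228 116 114 121 123 125 114  89  89  93  90  95  94  95  91  94  90  89
   89  88  88  88 120 121 124 121 123 120 253]
 [252 121  72 120  79 
[... 1577 characters left out ...]
112 108 110 112 111 110  91 117 109  92 108 107
  106 104 109 111 107   7  11  16  54  71  68]
 [ 78  85  18   9  15  28 112 113 113 112 112 110 111 111 106 101 106 110
  110 104 108 109 108  22  18  12  23  84  75]
 [ 18  85  24  11  12  83 108 109 112 109 110 109 106 109 107 108 107 108
  109 105 110 106 105  70  19   9  35  80  14]
 [ 13  17  16  12  16 106 109 107 113 110 111 108 110 109 108 109 105 111
  109 107 105 107 106 101  12  11  17  17  17]
 [ 16  12  18  12  10 107 112 107 110 109 109 109 110 111 106 106 109 110
  106 110 109 104 105 108  17  10  19  17  13]
 [ 16  13  19  15  41 106 110 109 109 110 109 109 110 108 109 108 110 111
  109 106 106 104 109 108  31   9  12  18  16]]
```

Fingertips show at rows 258-262 with the rib centred between them, so the tips are about 32 mm above the nominal TCP. I'll go down 15 mm and pinch.

{"fn": "drive_tool", "kwargs": {"deltas": [{"delta_pos":[0,0,8],"yaw":0,"fingers":50},{"delta_pos":[0,0,15],"yaw":0,"fingers":50},{"delta_pos":[0,0,15],"yaw":0,"fingers":40},{"delta_pos":[0,0,15],"yaw":0,"fingers":28},{"delta_pos":[0,0,15],"yaw":0,"fingers":16},{"delta_pos":[0,0,15],"yaw":0,"fingers":4},{"delta_pos":[0,0,15],"yaw":0,"fingers":4},{"delta_pos":[0,0,15],"yaw":0,"fingers":4},{"delta_pos":[0,0,15],"yaw":0,"fingers":4}], "grip_force": 40}}

```text
clock: 18.5
tcp_pos: [0.5113, -0.0204, 0.007]
tool_rot: [0.0, 0.807, 0.591, 0.0]
contact_force: [-0.5, 1.2, 4.3]
width: 0.109
finger_force: 39.9
```

Gripped at 9.3 mm and 40 N. Next I lift, watching the joints.

{"fn": "drive_tool", "kwargs": {"deltas": [{"delta_pos":[0,0,-5],"yaw":0,"fingers":4},{"delta_pos":[0,0,-15],"yaw":0,"fingers":4},{"delta_pos":[0,0,-35],"yaw":0,"fingers":4},{"delta_pos":[0,0,-60],"yaw":0,"fingers":4},{"delta_pos":[0,0,-90],"yaw":0,"fingers":4},{"delta_pos":[0,0,-120],"yaw":0,"fingers":4},{"delta_pos":[0,0,-120],"yaw":0,"fingers":4},{"delta_pos":[0,0,-120],"yaw":0,"fingers":4}]}}

```text
clock: 19.5
tcp_pos: [0.5105, -0.02, 0.1263]
tool_rot: [-0.0, 0.807, 0.591, -0.0]
contact_force: [0.5, 0.4, -1.4]
width: 0.107
finger_force: 39.2
```

Run:
```python
from cell import *
from h import *
a=state(); print(a["clock"],a["qpos"].round(3),a["tcp_pos"],a["tool_rot"],a["contact_force"],a["width"]*85.4,a["finger_force"])
w=snapshot("wrist"); pickle.dump(w,open("w12.pkl","wb"))
w1=pickle.load(open("w10.pkl","rb"))
# tray rim: red mask in earlier wrist views for a better tray estimate
for n in("w2","w6","w10","w12"):
    i=pickle.load(open(n+".pkl","rb")); h=hsv(i); m=cv2.inRange(h,(0,190,60),(4,255,255))|cv2.inRange(h,(176,190,60),(180,255,255))
    N,lab,st,ce=cv2.connectedComponentsWithStats(m); j=1+np.argmax(st[1:,4]); print(n,st[j].tolist())
    cs=max(cv2.findContours((lab==j).astype(np.uint8),0,1)[0],key=cv2.contourArea); ap=cv2.approxPolyDP(cv2.convexHull(cs),4,True)[:,0]; print(ap.tolist()); print(pix2w(i,ap,.03)[:,:2].round(3).tolist())
t=np.array([.512,-.2453,.03]); P=R.from_euler("z",-.229).apply(np.array([(70,50,0),(70,-50,0),(-70,-50,0),(-70,50,0)])/1e3)+t; print((P[:,:2]).round(3).tolist())
```

```text
19.5 [-0.838  0.456  0.975  2.062 -0.495  0.875  0.113] [ 0.51046263 -0.02001012  0.12632774] [-4.18106645e-04  8.06786286e-01  5.90843187e-01 -2.02681263e-04] [ 0.54086254  0.36423163 -1.43742219] 9.11472282712704 39.231231808662415
w2 [71, 167, 104, 107, 8017]
[[154, 167], [174, 260], [164, 269], [98, 273], [71, 175]]
[[0.455, -0.174], [0.58, -0.201], [0.588, -0.219], [0.567, -0.308], [0.433, -0.277]]
w6 [0, 189, 143, 141, 14776]
[[110, 189], [142, 308], [122, 324], [39, 329], [0, 226], [0, 200]]
[[0.455, -0.169], [0.577, -0.195], [0.588, -0.223], [0.568, -0.308], [0.456, -0.284], [0.434, -0.27]]
w10 [282, 282, 67, 69, 3573]
[[335, 282], [348, 346], [287, 350], [283, 285]]
[[0.532, -0.188], [0.523, -0.297], [0.435, -0.276], [0.462, -0.171]]
w12 [282, 349, 22, 34, 579]
[[298, 349], [303, 372], [283, 382], [283, 349]]
[[0.478, -0.168], [0.475, -0.197], [0.452, -0.203], [0.464, -0.163]]
[[0.592, -0.212], [0.569, -0.31], [0.432, -0.278], [0.455, -0.181]]
```

Tray estimate confirmed at about (0.511,-0.244). I'll carry the filter across.

{"fn": "drive_tool", "kwargs": {"deltas": [{"delta_pos":[-15,5,0],"yaw":0,"fingers":4},{"delta_pos":[-45,14,0],"yaw":-0.02,"fingers":4},{"delta_pos":[-80,25,0],"yaw":-0.04,"fingers":4},{"delta_pos":[-115,36,0],"yaw":-0.06,"fingers":4},{"delta_pos":[-150,47,0],"yaw":-0.079,"fingers":4},{"delta_pos":[-185,59,0],"yaw":-0.079,"fingers":4},{"delta_pos":[-206,65,0],"yaw":-0.079,"fingers":4},{"delta_pos":[-214,68,0],"yaw":-0.079,"fingers":4},{"delta_pos":[-214,68,0],"yaw":-0.079,"fingers":4},{"delta_pos":[-214,68,0],"yaw":-0.079,"fingers":4}]}}

```text
clock: 20.8
tcp_pos: [0.5112, -0.2438, 0.1264]
tool_rot: [-0.001, 0.783, 0.623, 0.0]
contact_force: [0.5, -1.1, -1.1]
width: 0.105
finger_force: 39.2
```

Run:
```python
from cell import *
from h import *
a=state(); print(a["clock"],a["qpos"].round(3),a["tcp_pos"],a["contact_force"],a["width"]*85.4)
i=snapshot("scene"); pickle.dump(i,open("s13.pkl","wb"))
P=[[.511,-.2445,z] for z in(.124,.144,.176)]; print(w2pix(i,P).round().tolist())
h=hsv(i); m=cv2.inRange(h,(100,120,30),(125,255,255)); N,lab,st,ce=cv2.connectedComponentsWithStats(m)
print([st[j].tolist() for j in range(1,N) if st[j,4]>12 and 200<st[j,0]<350])
# white frame pose: low-sat bright pixels around the projected cartridge
u=w2pix(i,[[.511,-.2445,.134]])[0].astype(int)
sub=h[u[1]-25:u[1]+25,u[0]-40:u[0]+40]; m=((sub[...,1]<40)&(sub[...,2]>130)).astype(np.uint8); N,lab,st,ce=cv2.connectedComponentsWithStats(m); j=1+np.argmax(st[1:,4])
pts=np.argwhere(lab==j)[:,::-1]+[u[0]-40,u[1]-25]; print(st[j],cv2.approxPolyDP(cv2.convexHull(pts.astype(np.int32)),2,True)[:,0].tolist())
L=R.from_euler("z",-.229).apply(np.array([(x,y,z) for z in(0,20) for x,y in((-45,-25),(45,-25),(45,25),(-45,25))])/1e3)+[.511,-.2445,.124]; print(w2pix(i,L).round().tolist())
```

```text
20.8 [-0.32   0.528  0.885  1.933 -0.511  0.923  0.593] [ 0.51123212 -0.24383684  0.12641146] [ 0.52221591 -1.09250548 -1.07282284] 8.99253970536087
[[300.0, 246.0], [300.0, 237.0], [301.0, 222.0]]
[[222, 136, 54, 20, 337], [294, 220, 11, 21, 125]]
[   1    0   63   38 1193] [[321, 252], [282, 250], [261, 245], [261, 224], [266, 216], [286, 216], [323, 236]]
[[275.0, 250.0], [321.0, 255.0], [324.0, 242.0], [280.0, 237.0], [275.0, 241.0], [322.0, 246.0], [325.0, 233.0], [280.0, 229.0]]
```

{"fn": "drive_tool", "kwargs": {"deltas": [{"delta_pos":[0,0,25],"yaw":0,"fingers":4},{"delta_pos":[0,0,55],"yaw":0,"fingers":4},{"delta_pos":[0,0,80],"yaw":0,"fingers":4},{"delta_pos":[0,0,100],"yaw":0,"fingers":4},{"delta_pos":[0,0,112],"yaw":0,"fingers":4},{"delta_pos":[0,0,117],"yaw":0,"fingers":4},{"delta_pos":[0,0,117],"yaw":0,"fingers":4},{"delta_pos":[0,0,117],"yaw":0,"fingers":4}]}}

```text
clock: 21.85
tcp_pos: [0.5117, -0.2452, 0.0104]
tool_rot: [0.0, 0.783, 0.622, 0.0]
contact_force: [-0.7, 0.2, -1.3]
width: 0.107
finger_force: 39.2
```

{"fn": "drive_tool", "kwargs": {"deltas": [{"delta_pos":[0,0,1.5],"yaw":0,"fingers":4},{"delta_pos":[0,0,3],"yaw":0,"fingers":4},{"delta_pos":[0,0,3],"yaw":0,"fingers":4}]}}

```text
clock: 22.22
tcp_pos: [0.5112, -0.2449, 0.0067]
tool_rot: [-0.0, 0.783, 0.622, 0.0]
contact_force: [-0.4, -0.2, -0.6]
width: 0.105
finger_force: 39.2
```

{"fn": "drive_tool", "kwargs": {"deltas": [{"delta_pos":[0,0,1],"yaw":0,"fingers":4},{"delta_pos":[0,0,1],"yaw":0,"fingers":4},{"delta_pos":[0,0,1],"yaw":0,"fingers":4}]}}

```text
clock: 22.6
tcp_pos: [0.5113, -0.2449, 0.006]
tool_rot: [-0.0, 0.783, 0.622, 0.0]
contact_force: [-0.5, 1.0, 4.0]
width: 0.102
finger_force: 39.9
```

It is in contact with the tray floor. I'll release and retreat.

{"fn": "drive_tool", "kwargs": {"deltas": [{"delta_pos":[0,0,0],"yaw":0,"fingers":14},{"delta_pos":[0,0,0],"yaw":0,"fingers":24},{"delta_pos":[0,0,0],"yaw":0,"fingers":36},{"delta_pos":[0,0,0],"yaw":0,"fingers":40},{"delta_pos":[0,0,0],"yaw":0,"fingers":40},{"delta_pos":[0,0,-15],"yaw":0,"fingers":40},{"delta_pos":[0,0,-50],"yaw":0,"fingers":40},{"delta_pos":[0,0,-100],"yaw":0,"fingers":40},{"delta_pos":[0,0,-150],"yaw":0,"fingers":40},{"delta_pos":[0,0,-200],"yaw":0,"fingers":40}]}}

```text
clock: 23.85
tcp_pos: [0.5108, -0.2452, 0.2083]
tool_rot: [0.0, 0.783, 0.622, 0.0]
contact_force: [1.1, 0.1, 0.3]
width: 0.464
finger_force: 0.0
```

{"fn": "drive_tool", "kwargs": {"deltas": [{"delta_pos":[0,0,-20],"yaw":0,"fingers":40},{"delta_pos":[0,0,-20],"yaw":0,"fingers":40},{"delta_pos":[0,0,-20],"yaw":0,"fingers":40}]}}

```text
clock: 24.22
tcp_pos: [0.5104, -0.2442, 0.2245]
tool_rot: [-0.001, 0.783, 0.622, -0.0]
contact_force: [0.0, 0.1, -0.6]
width: 0.471
finger_force: 0.0
```

Run:
```python
from cell import *
from h import *
a=state(); print(a["clock"],a["tcp_pos"],a["contact_force"])
w=snapshot("wrist"); c=snapshot("scene"); pickle.dump(w,open("w14.pkl","wb")); pickle.dump(c,open("s14.pkl","wb"))
P=R.from_euler("z",-.229).apply(np.array([(x,y,z) for z in(56,24) for x in(-5,5) for y in(-12,12)])/1e3)+[.5113,-.2449,0]
for n,i in(("w",w),("s",c)):
    print(n,w2pix(i,P).round().tolist())
    h=hsv(i); m=cv2.inRange(h,(100,120,30),(125,255,255)); N,lab,st,ce=cv2.connectedComponentsWithStats(m)
    print([st[j].tolist() for j in range(1,N) if st[j,4]>30])
m=cv2.inRange(hsv(c),(4,150,60),(20,255,255)); N,_,st,ce=cv2.connectedComponentsWithStats(m); print([(st[j].tolist(),ce[j].round(1).tolist()) for j in range(1,N) if 25<st[j,4]<2500])
s0=pickle.load(open("scene.pkl","rb"))
for nm,p in (("reel",(.528,.128,.02)),("A",(.385,.119,.029)),("b",(.572,-.14,.026)),("c",(.449,-.129,.026))):
    u=w2pix(c,[p])[0].astype(int); b=(slice(u[1]-14,u[1]+14),slice(u[0]-12,u[0]+12)); print(nm,np.median(abs(c["pixels"][b].astype(int)-s0["pixels"][b])))
```

```text
24.225 [ 0.51042108 -0.24420109  0.22452364] [ 0.0468626   0.0669909  -0.61402416]
w [[280.0, 195.0], [280.0, 173.0], [290.0, 196.0], [290.0, 173.0], [281.0, 188.0], [281.0, 168.0], [289.0, 188.0], [289.0, 168.0]]
[[436, 0, 29, 7, 150], [277, 166, 17, 29, 425]]
s [[296.0, 278.0], [298.0, 271.0], [301.0, 279.0], [303.0, 272.0], [295.0, 291.0], [297.0, 284.0], [300.0, 292.0], [302.0, 285.0]]
[[404, 3, 54, 19, 653], [508, 9, 23, 16, 287], [388, 36, 47, 19, 334], [440, 108, 7, 14, 47], [222, 136, 48, 20, 285], [374, 202, 11, 16, 70], [464, 204, 53, 40, 1386], [293, 272, 11, 20, 131]]
[([232, 170, 15, 19, 176], [238.9, 179.2]), ([232, 191, 16, 14, 150], [239.7, 198.1]), ([364, 204, 3, 21, 28], [365.0, 214.7]), ([514, 300, 24, 19, 351], [525.6, 309.3])]
reel 4.0
A 5.0
b 11.0
c 0.0
```

```bash
python3 -c "
from cell import *
print(close_job())"
```

```text
the job is handed in; nothing more can be done
None
```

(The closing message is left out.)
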